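# Open the sprung jaw of the board holder

### The job

Get the circuit-board holder ready to take a board: first lock its swivel by swinging the blue lock ring's lever by its yellow post round from the white marker until it points at the green marker. Then pull the orange-topped sprung jaw out until the red band on its rod stands at the mouth of the tube, and finish still holding the jaw there against its spring, without disturbing the things lying around the holder.

Things in the scene. Friction and masses are not known exactly. Their poses are not given: they have to be found in the camera images.
- holder: Board holder, fixed, any place and yaw on the mat: dark base plate (x -140 to 55, y -145 to 90, 12 mm thick), 44 mm pillar, blue head with a 26 mm black tube running level along its +y, axis 95 mm up, ending in a 31 mm aluminium collar. Fixed jaw 60 mm wide (along x) at y = 0, top at 114 mm. Origin on the pillar's vertical axis at bench level; z up.
- lock_ring (a joint): Turn of the blue ring (62 mm across) about the pillar's axis (holder's z, through its origin), rad, anticlockwise from above. At 0 its lever points along the holder's -x, at the white marker; at 1.25 at the green marker (locked); stop at 1.45. Starts at 0 to 0.35, needs about 1.5 N at the post, stays where left. Lever: level blue bar 14 mm wide, top 61 mm above the bench.
- lever_post (a point): Top of the yellow upright post on the end of the lever: a round post 16 mm across, 95 mm from the ring's axis, its free part running from 61 to 127 mm above the bench; this point is at 127 mm, the centre of its top.
- lock_mark (a point): Centre of the top of the green marker block (24 x 12 mm, top 55 mm above the bench), 124 mm from the ring's axis; the lever must point at it.
- free_mark (a point): Centre of the top of the white marker block (same size), where the lever points at 0.
- rod (a joint): How far the sprung rod is drawn out of the tube, m, along the holder's +y. 0 is fully in, where it starts; at 0.055 the middle of the red band is level with the tube's mouth; a stop is at 0.085. A spring pulls it in with 4.5 N at 0 and about 9.5 N at 0.055; it runs back in when let go.
- red_band (a point): Middle of the red band (6 mm long) on the 14 mm steel rod, on the rod's axis; hidden inside the tube while the rod is in.
- tube_mouth (a point): Centre of the mouth of the tube, on its axis, in the holder's frame at (0, 85, 95) mm.
- jaw_grip (a point): Centre of the top of the moving jaw's orange grip plate: 32 mm wide along the holder's x, 12 mm thick along y (the pulling direction), standing 112 to 157 mm above the bench; this point is at 157 mm and 115 mm out from the pillar axis along y when the rod is in. The plate stands on the jaw bar at the rod's end: aluminium, 60 mm wide, 12 thick, 84 to 112 mm up.
- board: Bystander: green circuit board 70 x 100 mm, up to 12 mm high, lying flat beside the holder; origin under its centre.
- fan: Bystander: black square cooling fan 80 x 80 x 25 mm lying flat; origin under its centre.
- driver: Bystander: red-handled screwdriver, 170 mm long, lying on the bench; origin under its middle.
- flux_jar: Bystander: small jar, 44 mm across, 45 mm high; origin under its centre.

How it is judged (in metres and radians):
On the way, in this order (a step that is already met when the one before it is completed fails the run):
1. the lock ring's lever points at the green marker (value of joint lock_ring between 1.13 and 1.37 rad), for 0.2 s.
2. the rod is drawn out to its red band and held there by the gripper (value of joint rod between 0.049 and 0.061 m and contact force between the fingers and rod above 3 N), for 0.3 s.
At the end, for the whole second after the job is handed in: The lever is within 0.12 rad of the green marker, the rod is drawn out so that the middle of its red band is within 6 mm of the tube's mouth (0.049 to 0.061 m), at rest, and the fingers bear on the jaw with more than 3 N, all through the last second (all of step 1 and all of step 2 and velocity of joint rod between -0.01 and 0.01 m/s); the arm keeps its last pose, push and grip.
It fails at once if the jaw is pulled out (over 20 mm) while the ring is not locked (value of joint rod above 0.02 m and (value of joint lock_ring below 1.1 rad or value of joint lock_ring above 1.4 rad)).
It fails at once if a bystander is moved by more than 20 mm (distance of any of board, fan, driver, flux_jar from where it was at the start of the episode above 0.02 m).
It also fails if it takes over 51 s, if anything falls off the work surface, if the arm or the gripper's body presses on something with over 40 N, if the wrist force passes 120 N, or if a joint passes its speed limit or range.

### The arm

A 7-joint arm with a two-finger parallel gripper is mounted at the origin on the work surface. World frame = base frame: x ahead of the robot, y to its left, z up, the work surface at z = 0. Lengths are in mm, angles in degrees, forces in N, time in s.
With the tool pointing down it reaches from about 350 to 900 mm from the base axis. Payload 7.2 kg.
Tool frame: the origin (TCP) lies at the very end of the fingers, on their centre line; the grasp point (between the pads) lies 19 mm behind it; z points along the fingers, y is the direction in which the jaws open and shut (so a half turn about z gives the same grasp; the last joint's range is limited). The gripper opens to 88 mm and grips with 3 to 60 N. Pads are 20 mm wide; open, the fingers measure 115 mm over their backs; the gripper's body (75 mm by 178 mm) begins 61 mm behind the grasp point.
Start: joints at [66.394, 23.554, -0.728, 91.456, 0.321, 64.991, -4.71], TCP at [210.655, -588.433, 222.653] pointing down, gripper open.
Joint ranges: [-169.25, 169.25], [-16.82, 113.86], [-84.01, 82.57], [7.8, 145.47], [-59.2, 239.2], [7.22, 106.19], [-163.78, 163.78]. Speed limits (degrees/s): [136.94, 136.94, 172.46, 172.46, 180, 180, 180].

### API

Orientations are given as a 3x3 rotation matrix whose columns are the frame's x, y, z axes.
In Python, from station import ctrl gives the robot as it stands.
- The arm moves only by the tool drive_tool, never from a script. Its arguments are lists of equal length, an entry for each row: "jaw": the opening in per cent of the stroke, from 0 (shut) to 100 (fully open); "travel": the shift along the tool's x, y, z in mm, a list of three; "twist": the turn, a rotation vector about the tool's x, y, z in degrees, a list of three. In form: {"jaw": [jaw, ...], "travel": [[dx, dy, dz], ...], "twist": [[wx, wy, wz], ...]}. A call has 1 to 8 rows; each row shifts and turns the commanded pose from where the row before left it, along the tool's axes as they then stand; what a row does not reach is not made up. A row lasts 1/8 s, in which the tool goes at most 62.5 mm and 10.7 degrees, less where a joint would pass 70% of its speed; a pose out of reach is approached as far as the arm can. A call with a gripper value outside its range is refused whole. The fingers move at their own pace and stop on an object; "grip_force" is the grip in N (left out, the last holds). Time passes only in rows, so rows that do not move let the fingers close. It gives the time, the measured TCP pose, the force and the opening at its end, in the units of the state.
- ctrl.get_obs(): the state, without advancing time (a new reading comes with each control period).
- ctrl.get_image(name): name is "side" or "top"; returns a dict with "image" (480x640x3 uint8, red, green, blue), "fx", "fy", "cx", "cy" (pixels), "D" ([k1, k2, p1, p2, k3] as OpenCV has them; the pictures are not rectified), "R" (3x3) and "t" (3): a world point X has camera coordinates R X + t. Camera axes: x right, y down, z forward; pixel columns grow to the right and rows downward; lengths in mm; the calibration is good to about 2 mm. A picture is of the moment at which its call begins. There is no depth.
- ctrl.finish_job(): hands the job in, once; it reports no verdict.
The state is a dict: "time": time; "q": joint angles; "qd": joint speeds; "tau": joint torques, N m; "position": TCP position; "tool_rot": TCP orientation; "ft_force": force on the tool from outside, world axes, zero at the start; "moment": the same for the moment, N m; "width": finger opening in mm.
Only numpy, scipy, OpenCV 4.12 (cv2) and the standard library are available. Lean on these libraries where they do the work, as an engineer would, in place of code of your own. Each camera call takes 0.05 s, during which the arm holds its last target.

## Working session

There is one attempt and no reset: what is moved stays moved. The work goes in short steps, Python scripts to look and compute and a tool call to move; the robot and the scene stay as the last step left them, time stands still between calls to the robot, and variables do not carry over. Pictures are saved under pics/ and viewed, and the job is handed in when it is done.

Besides the shell and the picture viewer there is one more tool, called after ">>>" by a JSON object that holds its "method" and its "body". drive_tool: Moves the arm, as the interface text tells. Its arguments: {"type":"object","properties":{"jaw":{"type":"array","items":{"type":"number"}},"travel":{"type":"array","items":{"type":"array","items":{"type":"number"}}},"twist":{"type":"array","items":{"type":"array","items":{"type":"number"}}},"grip_force":{"type":"number"}},"required":["jaw","travel","twist"]}

```bash
mkdir -p pics; cat > h.py <<'E'
from station import ctrl
import numpy as np, cv2
def snap(n,f):
    d=ctrl.get_image(n); cv2.imwrite(f'pics/{f}.png',cv2.cvtColor(d['image'],cv2.COLOR_RGB2BGR))
    import pickle; pickle.dump(d,open(f'{f}.pkl','wb')); return d
def cam(d):
    K=np.array([[d['fx'],0,d['cx']],[0,d['fy'],d['cy']],[0,0,1.]]); return K,np.array(d['D'],float),np.array(d['R'],float),np.array(d['t'],float)
def onz(d,uv,z):
    K,D,R,t=cam(d); p=cv2.undistortPoints(np.array([[uv]],float),K,D)[0,0]
    r=R.T@np.array([p[0],p[1],1]); c=-R.T@t; return c+r*(z-c[2])/r[2]
def proj(d,P):
    K,D,R,t=cam(d); return cv2.projectPoints(np.array(P,float).reshape(-1,1,3),cv2.Rodrigues(R)[0],t,K,D)[0][:,0]
E
python3 - <<'E'
from h import *
for n in('top','side'):
    d=snap(n,n+'0'); print(n,d['t'],-np.array(d['R']).T@d['t'])
o=ctrl.get_obs();print({k:np.round(v,3).tolist() for k,v in o.items()})
E
```

```text
top [-69.44382351 603.99495015 933.30549299] [501.15313302 -53.97413948 993.28939247]
side [-610.66386231   88.75928546  905.45377388] [ 532.55361165 -642.47493063  710.10401658]
{'time': 0.1, 'q': [66.394, 23.596, -0.729, 91.497, 0.32, 64.99, -4.713], 'qd': [-0.022, -0.096, 0.024, -0.156, -0.074, -0.075, -0.028], 'tau': [0.003, -58.91, 0.644, -29.171, -0.054, 0.015, 0.0], 'position': [210.498, -588.023, 221.905], 'tool_rot': [[0.941, 0.337, -0.001], [0.337, -0.941, 0.001], [-0.0, -0.001, -1.0]], 'ft_force': [-0.938, 0.38, 0.106], 'moment': [0.014, -0.082, 0.066], 'width': 87.889}
```

View pics/top0.png

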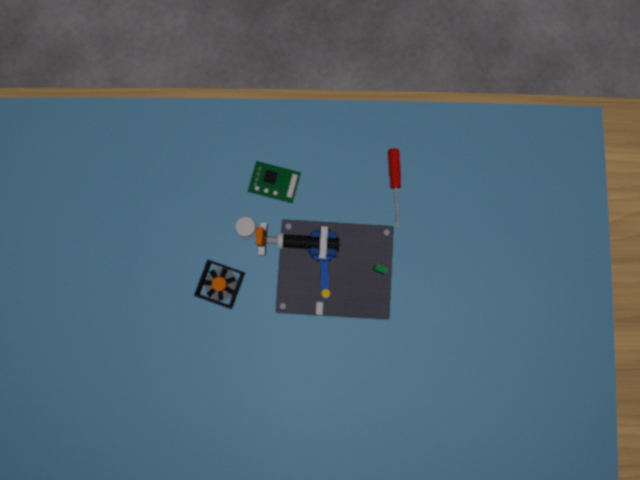

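View pics/side0.png

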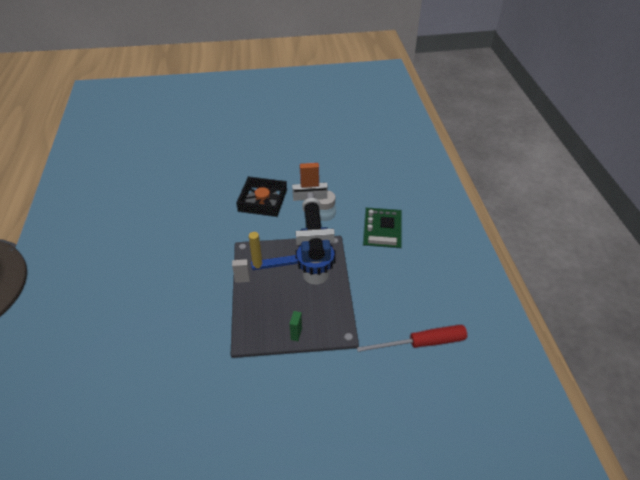

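```bash
python3 - <<'E'
import cv2
a=cv2.imread('pics/top0.png')[140:330,180:410]; cv2.imwrite('pics/top0c.png',cv2.resize(a,None,fx=3.4,fy=3.1,interpolation=cv2.INTER_CUBIC)[:600,:800]) if 0 else cv2.imwrite('pics/top0c.png',cv2.resize(a,None,fx=3,fy=3,interpolation=cv2.INTER_CUBIC))
a=cv2.imread('pics/side0.png')[150:360,220:420]; cv2.imwrite('pics/side0c.png',cv2.resize(a,None,fx=2.8,fy=2.8,interpolation=cv2.INTER_CUBIC))
E
```

```text
(no output)
```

View pics/top0c.png

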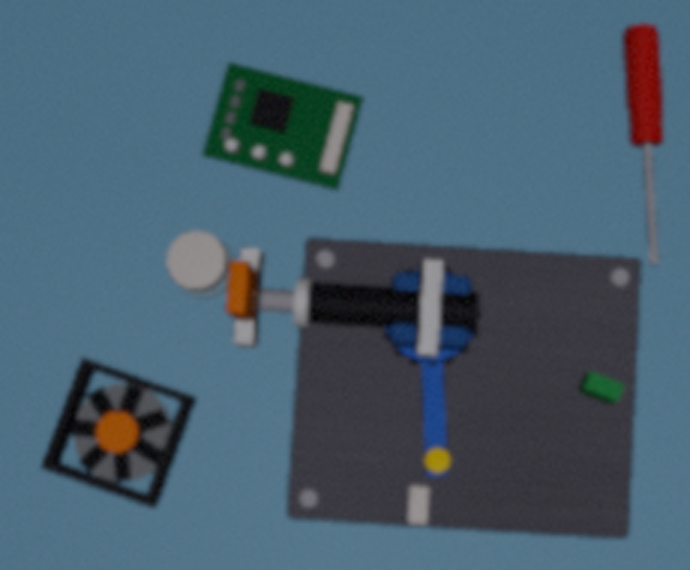

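View pics/side0c.png

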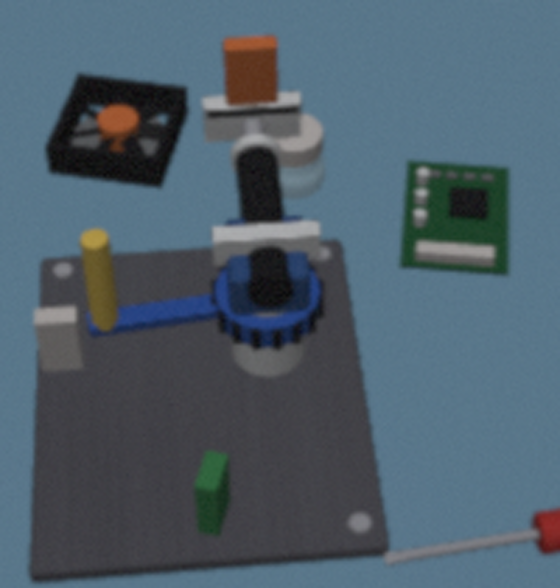

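```bash
cat > fit.py <<'E'
from h import *
import pickle
from scipy.optimize import least_squares
T=pickle.load(open('top0.pkl','rb'));S=pickle.load(open('side0.pkl','rb'))
t=lambda x,y:(180+x/3,140+y/3); s=lambda x,y:(220+x/2.8,150+y/2.8)
obs=[(T,t(308,239),(55,90,12)),(T,t(639,260),(55,-145,12)),(T,t(627,537),(-140,-145,12)),(T,t(290,517),(-140,90,12)),
(S,s(42,258),(-140,90,12)),(S,s(341,241),(55,90,12)),(S,s(386,550),(55,-145,12)),(S,s(33,576),(-140,-145,12)),
(S,s(223,38),(-16,121,157)),(S,s(277,36),(16,121,157))]
def X(p,P):
    c,s_=np.cos(p[2]),np.sin(p[2]); return np.array([p[0]+c*P[0]-s_*P[1],p[1]+s_*P[0]+c*P[1],P[2]])
f=lambda p:np.concatenate([proj(d,[X(p,P)])[0]-uv for d,uv,P in obs])
p0=onz(T,t(430,315),95); 
best=min((least_squares(f,[p0[0],p0[1],a],x_scale=[1,1,.01]) for a in np.arange(0,6.3,.7)),key=lambda r:r.cost)
p=best.x; print(p,np.degrees(p[2])%360); print(np.round(f(p).reshape(-1,2),1))
np.save('pose.npy',p)
for n,P in dict(jaw=(0,115,157),lock=(124*-np.cos(1.25),124*-np.sin(1.25),55),free=(-124,0,55),mouth=(0,85,95)).items():print(n,X(p,P),proj(T,[X(p,P)]),proj(S,[X(p,P)]))
for d,uv in((T,t(437,460)),(S,s(95,238))):
    w=onz(d,uv,127);h=np.array([[np.cos(p[2]),np.sin(p[2])],[-np.sin(p[2]),np.cos(p[2])]])@(w[:2]-p[:2]); print('post',w,h,np.hypot(*h),np.arctan2(-h[1],-h[0]))
for uv,z in((t(197,261),45),(t(121,433),25),(t(648,85),10)):print(onz(T,uv,z))
w=onz(T,t(240,285),157);print('jawtop',w)
E
python3 fit.py
```

```text
[ 5.99908285e+02 -6.09598296e+01 -4.80862146e-02] 357.2448628518713
[[-0.2 -0.7]
 [ 1.7 -0.7]
 [ 1.3  1.1]
 [-1.   0.7]
 [-0.5 -0.3]
 [ 0.4 -1. ]
 [ 1.8 -0.6]
 [-1.7 -0. ]
 [ 0.1 -0.1]
 [ 0.1 -0.5]]
jaw [605.43606917  53.90723966 157.        ] [[259.78484654 235.56105374]] [[309.63623733 165.16044884]]
lock [ 555.1971876  -176.61845549   55.        ] [[382.16593833 268.93594379]] [[295.64984853 318.72991291]]
free [476.05161936 -54.99943666  55.        ] [[320.11496924 308.45413289]] [[239.73723104 263.03140499]]
mouth [603.99403862  23.94191724  95.        ] [[279.5973956  240.63448742]] [[311.55228071 205.10491007]]
post [505.34500392 -64.59803214 127.        ] [-94.27909396  -8.17943509] 94.63324319047724 0.08654098185100567
post [505.23517125 -65.51196541 127.        ] [-94.34486902  -9.09759133] 94.78249035379359 0.096131877732458
[636.36693949  97.31216405  45.        ]
[520.88930491 148.42650586  25.        ]
[ 772.0044201  -212.01741759   10.        ]
jawtop [606.44383139  53.55401249 157.        ]
```

```bash
cat > plan.py <<'E'
from h import *
p=np.load('pose.npy')
def Xw(x,y):
    c,s=np.cos(p[2]),np.sin(p[2]); return p[0]+c*x-s*y,p[1]+s*x+c*y
def post(th,R=95): return Xw(-R*np.cos(th),-R*np.sin(th))
def tang(th): return -90+np.degrees(th+p[2])
def Rot(psi):
    a=np.radians(psi); y=np.array([np.cos(a),np.sin(a),0]); z=np.array([0,0,-1.]); return np.c_[np.cross(y,z),y,z]
def rows(wps,start=None,nd=1):
    """wps: (x,y,z,psi). start: same, default measured pose. prints travel,twist; returns end commanded"""
    if start is None:
        o=ctrl.get_obs(); r=np.array(o['tool_rot']); start=(*o['position'],np.degrees(np.arctan2(r[1,1],r[0,1])))
        print('start',np.round(start,1))
    P=np.array(start[:3]);psi=start[3];tr=[];tw=[]
    for w in wps:
        d=np.round(Rot(psi).T@(np.array(w[:3])-P),nd); a=np.round((psi-w[3]+180)%360-180,1)
        tr.append((d+0).tolist());tw.append([0,0,float(a)]); P=P+Rot(psi)@d; psi-=a
    for i in range(0,len(tr),8): print('travel',tr[i:i+8],'\ntwist',tw[i:i+8])
    print('end',P.round(2),round(psi,2)); return (*P,psi)
def lin(a,b,n): return [tuple(np.array(a)+(np.array(b)-np.array(a))*k/n) for k in range(1,n+1)]
E
python3 - <<'E'
from plan import *
print(post(.091))
x,y=post(.091); s=(210.655,-588.433,222.653,-70.3)
rows(lin(s,(x,y,200,tang(.091)),14),s,0)
E
```

```text
(np.float64(504.99574761669385), np.float64(-65.03538805312269))
travel [[32.0, -28.0, 2.0], [32.0, -29.0, 1.0], [31.0, -29.0, 2.0], [31.0, -31.0, 1.0], [30.0, -30.0, 2.0], [29.0, -32.0, 2.0], [28.0, -32.0, 1.0], [28.0, -32.0, 2.0]] 
twist [[0, 0, 1.2], [0, 0, 1.3], [0, 0, 1.2], [0, 0, 1.2], [0, 0, 1.3], [0, 0, 1.2], [0, 0, 1.2], [0, 0, 1.3]]
travel [[27.0, -34.0, 2.0], [27.0, -34.0, 1.0], [25.0, -34.0, 2.0], [25.0, -35.0, 1.0], [24.0, -35.0, 2.0], [24.0, -36.0, 2.0]] 
twist [[0, 0, 1.2], [0, 0, 1.2], [0, 0, 1.2], [0, 0, 1.3], [0, 0, 1.2], [0, 0, 1.2]]
end [505.17 -65.26 199.65] -87.5
```

>>> {"method": "drive_tool", "body": {"jaw": [100,100,100,100,100,100,100,100], "travel": [[32,-28,2],[32,-29,1],[31,-29,2],[31,-31,1],[30,-30,2],[29,-32,2],[28,-32,1],[28,-32,2]], "twist": [[0,0,1.2],[0,0,1.3],[0,0,1.2],[0,0,1.2],[0,0,1.3],[0,0,1.2],[0,0,1.2],[0,0,1.3]]}}

```text
time: 1.1
position: [379.1, -288.5, 209.5]
tool_rot: [[0.986, 0.169, -0.0], [0.169, -0.986, 0.0], [-0.0, -0.0, -1.0]]
ft_force: [-0.1, -0.2, 0.4]
width: 88.1
```

>>> {"method": "drive_tool", "body": {"jaw": [100,100,100,100,100,100,100,100], "travel": [[27,-34,2],[27,-34,1],[25,-34,2],[25,-35,1],[24,-35,2],[24,-36,2],[0,0,0],[0,0,0]], "twist": [[0,0,1.2],[0,0,1.2],[0,0,1.2],[0,0,1.3],[0,0,1.2],[0,0,1.2],[0,0,0],[0,0,0]]}}

```text
time: 2.1
position: [504.7, -65.8, 199.2]
tool_rot: [[0.999, 0.044, -0.001], [0.044, -0.999, -0.0], [-0.001, 0.0, -1.0]]
ft_force: [0.4, -1.0, 0.7]
width: 88.0
```

```bash
python3 - <<'E'
from plan import *
d=snap('side','side1'); x,y=post(.091)
rows([(x,y,150,tang(.091)),(x,y,120,tang(.091)),(x,y,88,tang(.091))],None)
o=ctrl.get_obs();print(o['time'],o['q'],o['tool_rot'])
E
```

```text
start [504.6 -66.4 199.4 -87.6]
travel [[0.5, -1.3, 49.4], [0.0, 0.0, 30.0], [0.0, 0.0, 32.0]] 
twist [[0, 0, -0.0], [0, 0, -0.0], [0, 0, -0.0]]
end [505.02 -65.06  88.  ] -87.56
2.15 [ 17.61412002  14.85598844 -18.56713615 107.99595338   5.55673435
  58.05986146 -90.88611469] [[ 9.99095045e-01  4.25249546e-02 -8.48473632e-04]
 [ 4.25245061e-02 -9.99095278e-01 -5.39854153e-04]
 [-8.70663273e-04  5.03284687e-04 -9.99999494e-01]]
```

View pics/side1.png

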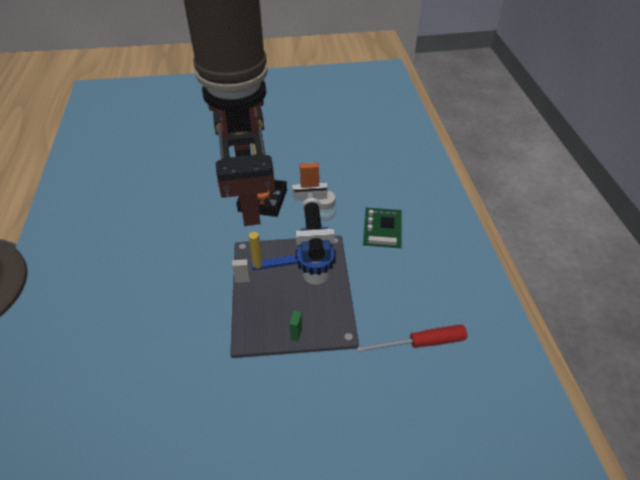

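>>> {"method": "drive_tool", "body": {"jaw": [100,100,100,30,10,10,10,10], "travel": [[0,-1,40],[0,0,40],[0,0,31],[0,0,0],[0,0,0],[0,0,0],[0,0,0],[0,0,0]], "twist": [[0,0,0],[0,0,0],[0,0,0],[0,0,0],[0,0,0],[0,0,0],[0,0,0],[0,0,0]], "grip_force": 15}}

```text
time: 3.15
position: [505.4, -64.3, 89.2]
tool_rot: [[0.999, 0.044, 0.001], [0.044, -0.999, -0.0], [0.001, 0.0, -1.0]]
ft_force: [0.5, -0.4, 0.1]
width: 41.1
```

```bash
python3 - <<'E'
from plan import *
o=ctrl.get_obs();print(o['time'],o['position'],o['width'],o['ft_force'])
d=snap('side','side2');e=snap('top','top2')
cv2.imwrite('pics/m2.png',np.hstack([cv2.resize(cv2.imread('pics/side2.png')[130:360,200:420],None,fx=1.8,fy=1.8),cv2.resize(cv2.imread('pics/top2.png')[130:360,200:420],None,fx=1.8,fy=1.8)]))
# arc from theta .091 in steps
th0=.091; ths=np.linspace(th0,1.25,17)[1:]
s=(*post(th0),o['position'][2],tang(th0))
rows([(*post(t),o['position'][2],tang(t)) for t in ths],s)
E
```

```text
3.15 [505.40933799 -64.31527579  89.1806882 ] 41.09279539201981 [ 0.52313703 -0.38012505  0.05452838]
travel [[0.2, 6.9, 0.0], [0.3, 6.9, 0.0], [0.2, 6.8, 0.0], [0.3, 6.9, 0.0], [0.2, 6.9, 0.0], [0.3, 6.9, 0.0], [0.2, 6.8, 0.0], [0.3, 6.9, 0.0]] 
twist [[0, 0, -4.2], [0, 0, -4.1], [0, 0, -4.2], [0, 0, -4.1], [0, 0, -4.2], [0, 0, -4.1], [0, 0, -4.2], [0, 0, -4.1]]
travel [[0.2, 6.9, 0.0], [0.3, 6.9, 0.0], [0.2, 6.8, 0.0], [0.3, 6.9, 0.0], [0.2, 6.9, 0.0], [0.3, 6.9, 0.0], [0.2, 6.8, 0.0], [0.2, 6.9, 0.0]] 
twist [[0, 0, -4.2], [0, 0, -4.1], [0, 0, -4.2], [0, 0, -4.1], [0, 0, -4.2], [0, 0, -4.1], [0, 0, -4.2], [0, 0, -4.1]]
end [ 565.62 -149.61   89.18] -21.14
```

View pics/m2.png

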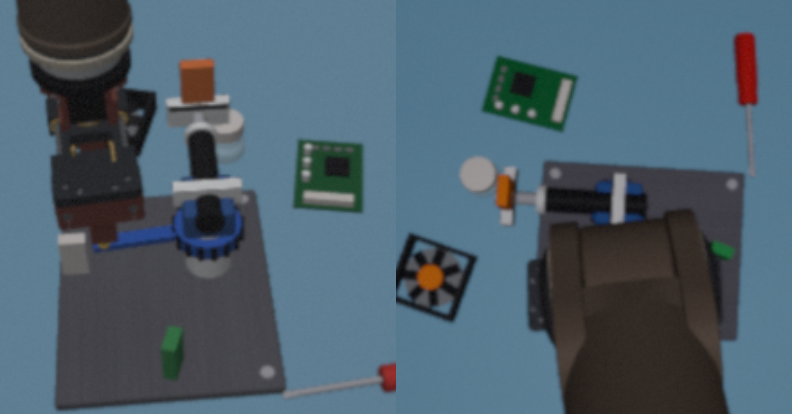

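>>> {"method": "drive_tool", "body": {"jaw": [10,10,10,10,10,10], "travel": [[0,0,0],[0,0,0],[0,0,0],[0,0,0],[0,0,0],[0,0,0]], "twist": [[0,0,0],[0,0,0],[0,0,0],[0,0,0],[0,0,0],[0,0,0]], "grip_force": 15}}

```text
time: 4.0
position: [505.1, -64.2, 88.6]
tool_rot: [[0.999, 0.044, -0.0], [0.044, -0.999, 0.0], [-0.0, -0.0, -1.0]]
ft_force: [-0.7, 1.4, 0.1]
width: 15.6
```

>>> {"method": "drive_tool", "body": {"jaw": [10,10,10,10,10,10,10,10], "travel": [[0.2,6.9,0],[0.3,6.9,0],[0.2,6.8,0],[0.3,6.9,0],[0.2,6.9,0],[0.3,6.9,0],[0.2,6.8,0],[0.3,6.9,0]], "twist": [[0,0,-4.2],[0,0,-4.1],[0,0,-4.2],[0,0,-4.1],[0,0,-4.2],[0,0,-4.1],[0,0,-4.2],[0,0,-4.1]]}}

```text
time: 5.0
position: [523.9, -114.7, 88.6]
tool_rot: [[0.81, 0.586, 0.002], [0.586, -0.81, 0.001], [0.002, -0.0, -1.0]]
ft_force: [2.5, 3.5, -2.5]
width: 15.7
```

```bash
python3 - <<'E'
from plan import *
o=ctrl.get_obs();w=o['position'][:2]-p[:2]
c,s=np.cos(p[2]),np.sin(p[2]);h=np.array([[c,s],[-s,c]])@w
print(h,np.hypot(*h),np.arctan2(-h[1],-h[0]),o['ft_force'],o['width'])
E
```

```text
[-73.37913365 -57.32620599] 93.11708301103546 0.6631924804672439 [ 2.45412397  3.54617882 -2.54898336] 15.696584625680847
```

>>> {"method": "drive_tool", "body": {"jaw": [10,10,10,10,10,10,10,10], "travel": [[0.2,6.9,0],[0.3,6.9,0],[0.2,6.8,0],[0.3,6.9,0],[0.2,6.9,0],[0.3,6.9,0],[0.2,6.8,0],[0.3,6.9,0]], "twist": [[0,0,-4.2],[0,0,-4.1],[0,0,-4.2],[0,0,-4.1],[0,0,-4.2],[0,0,-4.1],[0,0,-4.2],[0,0,-4.1]]}}

```text
time: 6.0
position: [566.8, -146.5, 88.6]
tool_rot: [[0.356, 0.934, 0.001], [0.934, -0.356, 0.003], [0.003, 0.0, -1.0]]
ft_force: [1.8, 7.1, -0.6]
width: 15.7
```

>>> {"method": "drive_tool", "body": {"jaw": [10,10,10], "travel": [[0,0,0],[0,0,0],[0,0,0]], "twist": [[0,0,0],[0,0,0],[0,0,0]]}}

```text
time: 6.38
position: [567.1, -146.6, 88.6]
tool_rot: [[0.359, 0.933, 0.002], [0.933, -0.359, 0.002], [0.003, 0.001, -1.0]]
ft_force: [2.9, 5.5, -2.0]
width: 15.9
```

```bash
python3 - <<'E'
from plan import *
o=ctrl.get_obs();w=o['position'][:2]-p[:2]
c,s=np.cos(p[2]),np.sin(p[2]);h=np.array([[c,s],[-s,c]])@w
print(h,np.hypot(*h),np.arctan2(-h[1],-h[0]),o['ft_force'],o['width'])
d=snap('side','side3');e=snap('top','top3')
cv2.imwrite('pics/m3.png',np.hstack([cv2.resize(cv2.imread('pics/side3.png')[150:360,200:420],None,fx=1.8,fy=1.8),cv2.resize(cv2.imread('pics/top3.png')[150:360,200:420],None,fx=1.8,fy=1.8)]))
E
```

```text
[-28.67178314 -87.12788613] 91.72425900789243 1.2528813538324093 [ 2.90576815  5.52561369 -2.0492827 ] 15.89862076300845
```

View pics/m3.png

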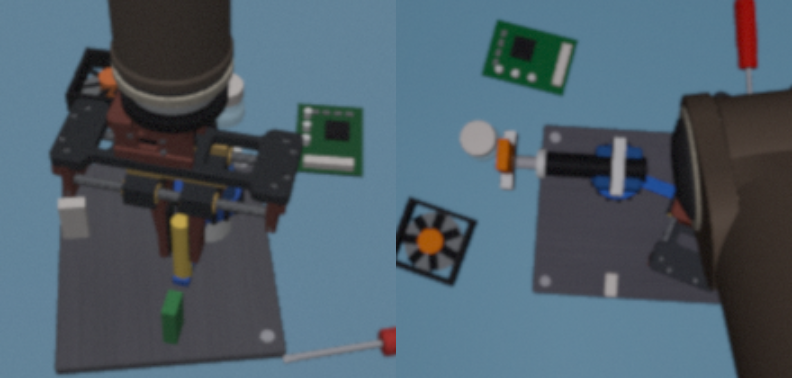

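>>> {"method": "drive_tool", "body": {"jaw": [60,60,60,60,60,60,60,60], "travel": [[0,0,0],[0,0,0],[0,0,0],[0,0,0],[0,0,-10],[0,0,-30],[0,0,-50],[0,0,-50]], "twist": [[0,0,0],[0,0,0],[0,0,0],[0,0,0],[0,0,0],[0,0,0],[0,0,0],[0,0,0]]}}

```text
time: 7.48
position: [565.7, -148.6, 230.7]
tool_rot: [[0.36, 0.933, 0.0], [0.933, -0.36, 0.0], [0.0, 0.0, -1.0]]
ft_force: [0.1, -0.0, 0.2]
width: 52.6
```

```bash
python3 - <<'E'
from plan import *
d=snap('side','side4');e=snap('top','top4')
cv2.imwrite('pics/m4.png',cv2.resize(cv2.imread('pics/side4.png')[150:360,200:420],None,fx=2.8,fy=2.8,interpolation=cv2.INTER_CUBIC))
for t in(1.1,1.2,1.25,1.3,1.4):print(t,(proj(d,[(*post(t),127)])[0]-(200,150))*2.8)
# plan to above jaw
x,y=Xw(0,115); psi=np.degrees(p[2])+90
print(x,y,psi)
o=ctrl.get_obs();print(o['q'],o['position'])
E
```

```text
1.1 [251.47804317 337.21984083]
1.2 [268.82986752 341.8625804 ]
1.25 [277.7699667  343.68218958]
1.3 [286.8499288  345.15780456]
1.4 [305.31658706 347.05612037]
605.4360691746148 53.90723965866238 87.24486285187126
[ 35.66382881  22.74948048 -34.37599317  94.63948228  13.90539079
  66.34533191 -23.22367716] [ 568.81815416 -148.56588634  235.19781893]
```

View pics/m4.png

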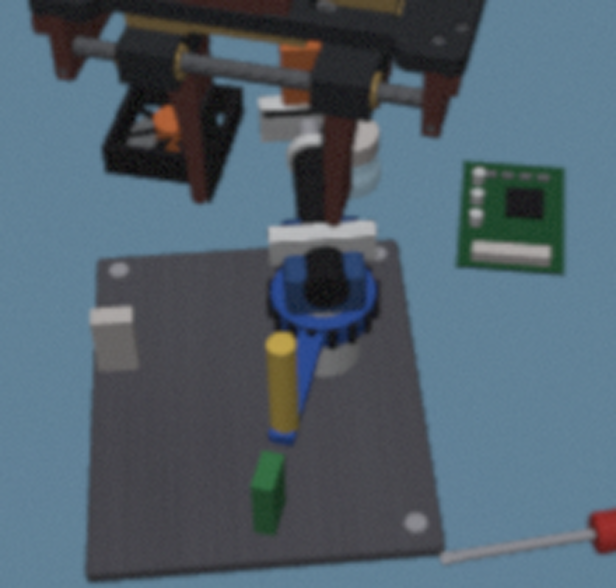

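```bash
python3 - <<'E'
from plan import *
x,y=Xw(0,115); psi=np.degrees(p[2])-90
o=ctrl.get_obs();r=np.array(o['tool_rot']);s=(*o['position'],np.degrees(np.arctan2(r[1,1],r[0,1])))
print(s)
rows(lin(s,(x,y,200,psi),8),s,0)
E
```

```text
(np.float64(568.8181541643728), np.float64(-148.56588634421422), np.float64(235.19781892809638), np.float64(-21.090354065935134))
travel [[25.0, -5.0, 4.0], [24.0, -9.0, 5.0], [23.0, -12.0, 4.0], [20.0, -16.0, 5.0], [18.0, -19.0, 4.0], [15.0, -21.0, 4.0], [11.0, -23.0, 5.0], [7.0, -25.0, 4.0]] 
twist [[0, 0, 9.0], [0, 0, 8.9], [0, 0, 9.0], [0, 0, 8.9], [0, 0, 9.0], [0, 0, 8.9], [0, 0, 9.0], [0, 0, 9.0]]
end [605.34  54.27 200.2 ] -92.79
```

>>> {"method": "drive_tool", "body": {"jaw": [60,60,60,60,60,60,60,60], "travel": [[25,-5,4],[24,-9,5],[23,-12,4],[20,-16,5],[18,-19,4],[15,-21,4],[11,-23,5],[7,-25,4]], "twist": [[0,0,9],[0,0,9],[0,0,9],[0,0,9],[0,0,9],[0,0,9],[0,0,9],[0,0,8.5]]}}

```text
time: 8.57
position: [602.9, 54.8, 193.5]
tool_rot: [[0.999, -0.05, -0.0], [-0.05, -0.999, -0.0], [-0.0, 0.0, -1.0]]
ft_force: [0.2, 0.9, 0.5]
width: 52.5
```

>>> {"method": "drive_tool", "body": {"jaw": [60,60], "travel": [[0,0,0],[0,0,0]], "twist": [[0,0,0],[0,0,0]]}}

```text
time: 8.82
position: [602.8, 53.0, 193.7]
tool_rot: [[0.999, -0.043, -0.0], [-0.043, -0.999, -0.001], [-0.0, 0.001, -1.0]]
ft_force: [-0.0, -0.3, -0.1]
width: 52.6
```

```bash
python3 - <<'E'
from plan import *
d=snap('side','side5')
cv2.imwrite('pics/m5.png',cv2.resize(cv2.imread('pics/side5.png')[120:330,200:420],None,fx=2.8,fy=2.8,interpolation=cv2.INTER_CUBIC))
x,y=Xw(0,115); psi=np.degrees(p[2])-90
rows([(x,y,160,psi),(x,y,120,psi)])
E
```

```text
start [602.9  52.5 193.8 -92.5]
travel [[2.4, -1.5, 33.8], [0.0, 0.0, 40.0]] 
twist [[0, 0, 0.2], [0, 0, 0.0]]
end [605.4   53.9  119.96] -92.74
```

View pics/m5.png

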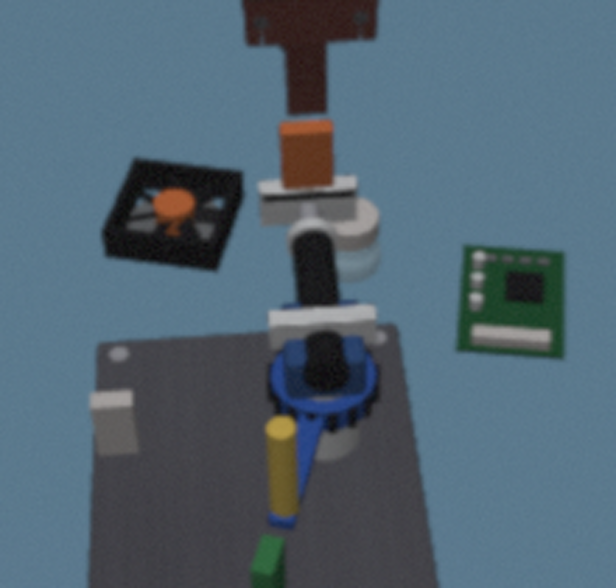

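>>> {"method": "drive_tool", "body": {"jaw": [60,60,60,5,5,5,5,5], "travel": [[2.5,-1.5,30],[0,0,25],[0,0,18],[0,0,0],[0,0,0],[0,0,0],[0,0,0],[0,0,0]], "twist": [[0,0,0],[0,0,0],[0,0,0],[0,0,0],[0,0,0],[0,0,0],[0,0,0],[0,0,0]], "grip_force": 40}}

```text
time: 9.88
position: [605.9, 56.9, 121.3]
tool_rot: [[0.999, -0.045, 0.001], [-0.045, -0.999, 0.002], [0.001, -0.002, -1.0]]
ft_force: [-0.1, 4.2, 1.6]
width: 11.8
```

>>> {"method": "drive_tool", "body": {"jaw": [5,5,5,5], "travel": [[0,0,0],[0,0,0],[0,0,0],[0,0,0]], "twist": [[0,0,0],[0,0,0],[0,0,0],[0,0,0]]}}

```text
time: 10.38
position: [606.0, 56.8, 121.3]
tool_rot: [[0.999, -0.045, 0.001], [-0.045, -0.999, 0.001], [0.001, -0.001, -1.0]]
ft_force: [-0.2, 5.1, 2.9]
width: 11.7
```

```bash
python3 - <<'E'
from plan import *
d=snap('side','side6')
cv2.imwrite('pics/m6.png',cv2.resize(cv2.imread('pics/side6.png')[120:330,200:420],None,fx=2.8,fy=2.8,interpolation=cv2.INTER_CUBIC))
o=ctrl.get_obs();w=o['position'][:2]-p[:2]
c,s=np.cos(p[2]),np.sin(p[2]);print(np.array([[c,s],[-s,c]])@w,o['position'],o['tool_rot'])
E
```

```text
[  0.36604899 117.98251616] [605.94505769  56.86871315 121.3466612 ] [[ 0.99901029 -0.04446054  0.00130513]
 [-0.04446242 -0.99901     0.00145356]
 [ 0.00123921 -0.00151015 -0.99999809]]
```

View pics/m6.png

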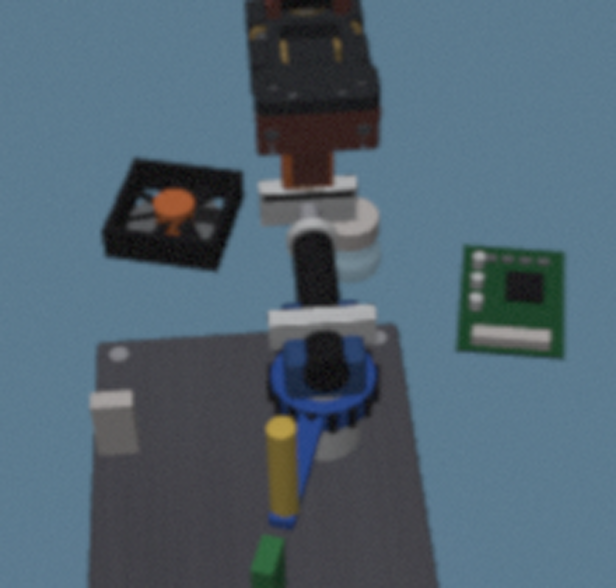

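>>> {"method": "drive_tool", "body": {"jaw": [5,5,5,5,5,5,5,5], "travel": [[0,-6,0],[0,-8,0],[0,-8,0],[0,-8,0],[0,-8,0],[0,-8,0],[0,-6,0],[0,-4,0]], "twist": [[0,0,0],[0,0,0],[0,0,0],[0,0,0],[0,0,0],[0,0,0],[0,0,0],[0,0,0]]}}

```text
time: 11.42
position: [608.3, 107.3, 121.2]
tool_rot: [[0.999, -0.048, -0.0], [-0.048, -0.999, -0.005], [0.0, 0.005, -1.0]]
ft_force: [-2.4, -10.0, 8.8]
width: 11.8
```

>>> {"method": "drive_tool", "body": {"jaw": [5,5,5,5], "travel": [[0,0,0],[0,0,0],[0,0,0],[0,0,0]], "twist": [[0,0,0],[0,0,0],[0,0,0],[0,0,0]]}}

```text
time: 11.92
position: [608.4, 107.2, 121.2]
tool_rot: [[0.999, -0.049, -0.0], [-0.049, -0.999, -0.005], [0.0, 0.005, -1.0]]
ft_force: [-2.2, -8.9, 7.6]
width: 11.8
```

```bash
python3 - <<'E'
from plan import *
o=ctrl.get_obs();w=o['position'][:2]-p[:2]
c,s=np.cos(p[2]),np.sin(p[2]);print(np.array([[c,s],[-s,c]])@w-[.37,117.98],o['position'],o['width'],o['ft_force'])
d=snap('side','side7');e=snap('top','top7')
cv2.imwrite('pics/m7.png',np.hstack([cv2.resize(cv2.imread(f'pics/{f}7.png')[a:a+120,b:b+80],None,fx=5,fy=5,interpolation=cv2.INTER_CUBIC) for f,a,b in(('side',130,270),('top',180,220))]))
E
```

```text
[3.01149952e-02 5.03837681e+01] [608.40079448 107.19009093 121.17713582] 11.756374689030832 [-2.21828448 -8.89044498  7.64764553]
```

View pics/m7.png

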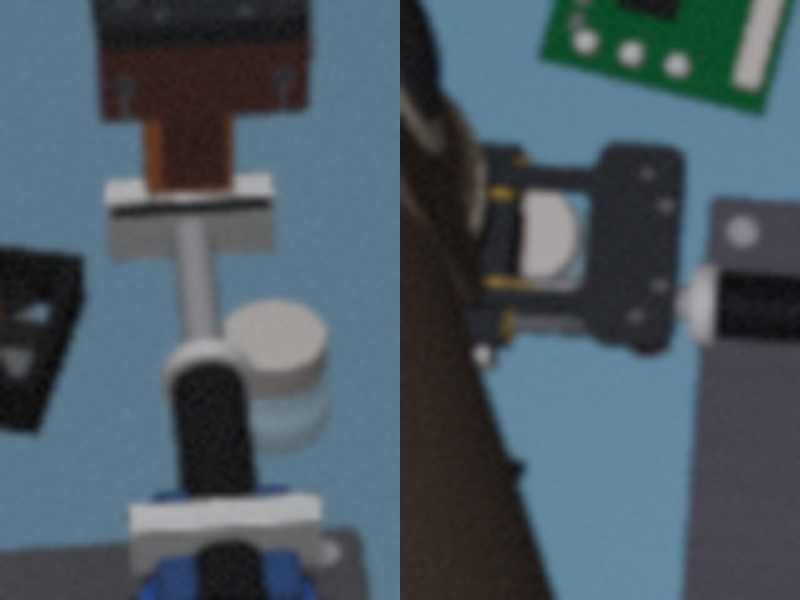

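>>> {"method": "drive_tool", "body": {"jaw": [5,5,5,5,5,5], "travel": [[0,-3,0],[0,-2,0],[0,0,0],[0,0,0],[0,0,0],[0,0,0]], "twist": [[0,0,0],[0,0,0],[0,0,0],[0,0,0],[0,0,0],[0,0,0]]}}

```text
time: 12.78
position: [608.6, 112.0, 121.1]
tool_rot: [[0.999, -0.049, -0.0], [-0.049, -0.999, -0.005], [-0.0, 0.005, -1.0]]
ft_force: [-2.6, -8.9, 7.9]
width: 11.7
```

```bash
python3 - <<'E'
from plan import *
o=ctrl.get_obs();w=o['position'][:2]-p[:2]
c,s=np.cos(p[2]),np.sin(p[2]);print(np.array([[c,s],[-s,c]])@w-[.37,117.98],o['position'],o['width'],o['ft_force'])
d=snap('side','side8');e=snap('top','top8')
def bar(r,z=112):return [(*Xw(-30,109+r),z),(*Xw(30,109+r),z)]
for r in (50,55,60):print(r,((proj(d,bar(r))-(270,130))*5).round(1).tolist())
d0=cv2.imread('pics/side0.png');
for r in (0,):print('ref0',proj(d,bar(r)).round(2).tolist())
cv2.imwrite('pics/m8.png',np.hstack([cv2.resize(cv2.imread(f'pics/{f}8.png')[a:a+120,b:b+80],None,fx=5,fy=5,interpolation=cv2.INTER_CUBIC) for f,a,b in(('side',130,270),('side',200,270))]))
cv2.imwrite('pics/s0bar.png',cv2.resize(d0[150:210,270:350],None,fx=8,fy=8,interpolation=cv2.INTER_CUBIC))
print(((proj(d,bar(0))-(270,150))*8).round(1).tolist())
E
```

```text
[-3.08136318e-02  5.52179331e+01] [608.5723034  112.02159671 121.14826372] 11.675974311140735 [-2.64483404 -8.91401442  7.86812878]
50 [[107.0, 203.7], [276.1, 194.2]]
55 [[106.4, 194.8], [274.8, 185.4]]
60 [[105.7, 186.0], [273.6, 176.6]]
ref0 [[292.8, 189.28], [327.87, 187.23]]
[[182.4, 314.2], [463.0, 297.9]]
```

View pics/m8.png

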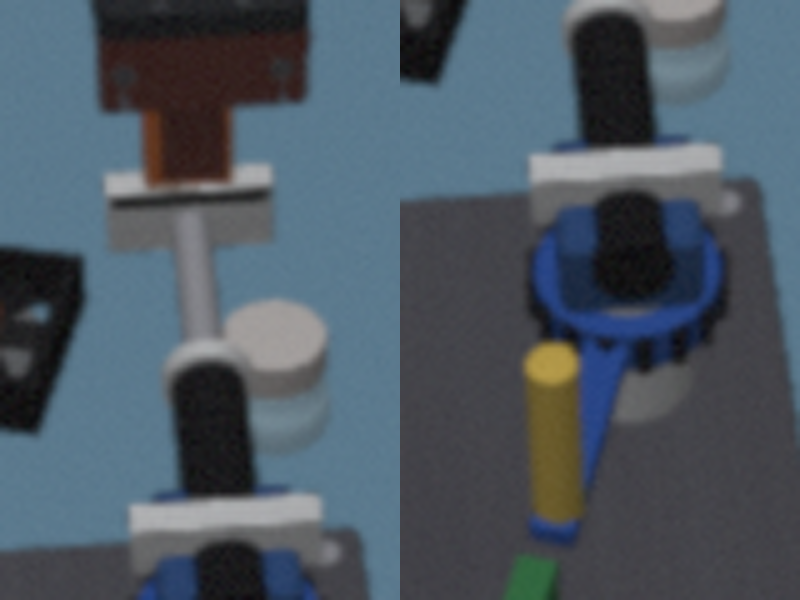

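View pics/s0bar.png

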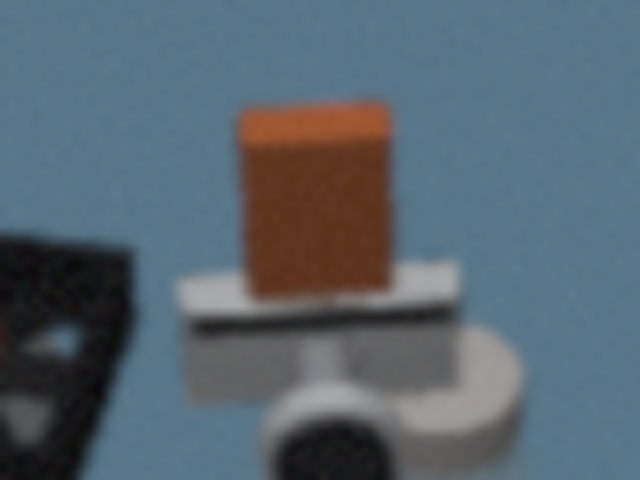

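```bash
python3 - <<'E'
from plan import *
print(ctrl.finish_job()); o=ctrl.get_obs();print(o['time'],o['position'],o['ft_force'],o['width'])
E
```

```text
the job is handed in; nothing more can be done
None
the job is handed in; nothing more can be done
```

I locked the swivel, then pulled the jaw out to about 55 mm. I handed the job in at about 13 s with the gripper still holding the jaw; no verdict was reported.

- **Lock ring:** I gripped the yellow post, swung the lever round its arc and let go. The camera put it at about 1.27 rad before I moved to the jaw, and the last picture shows the post in the same place (target 1.25).
- **Jaw:** I gripped the orange plate at 40 N and pulled it out. The tool position gave 55.2 mm, and the bar's shift in the side pictures gave about 54 mm, good to about 2 mm. The arm was steady, with about 9 N of spring pull measured on it.
- **Bystanders:** The board, fan and jar looked unmoved in the pictures where they could be seen. I did not measure them, and the screwdriver was not rechecked after the jaw was pulled.
- **Not confirmed or disagreeing:**
  - The red band itself was never seen, because the collar hides it from the side camera and the gripper and arm block the top view.
  - The plate touched about 3 mm further out than my camera fit predicted. I took the actual contact position, with the rod still fully in, as zero for the pull.

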